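# Shut and lock the analyser's service lid

### The arm

A 7-joint arm with a two-finger parallel gripper is mounted at the origin on the work surface. World frame = base frame: x ahead of the robot, y to its left, z up, the work surface at z = 0. Lengths are in m, angles in rad, forces in N, time in s.
With the tool pointing down it reaches from about 0.425 to 0.975 m from the base axis. Payload 16.7 kg.
Tool frame: the origin (TCP) lies midway between the tips of the shut fingers; the grasp point (between the pads) lies r.hold_point_z behind it (r.hold_point_z is the distance from the TCP to the grasp point, in m); z points along the fingers, x is the direction in which the jaws open and shut, and the axes are right-handed (so a half turn about z gives the same grasp; the last joint's range is limited). The gripper opens to 85 mm and grips with 20 to 120 N. Pads are 22 mm wide; open, the fingers measure 114 mm over their backs; the gripper's body (76 mm by 85 mm) begins 54 mm behind the grasp point. The pads swing forward as they close: fully open they stand 13 mm farther back than shut.
Start: joints at [-1.431, 0.426, 0.074, 1.606, -0.034, 1.111, -0.067], TCP at [0.192, 0.647, 0.231] pointing down, gripper open.
Joint ranges: [-2.85, 2.85], [-0.5, 2.14], [-1.23, 1.37], [0.21, 2.46], [-1.02, 4.16], [0.16, 2.05], [-2.73, 2.73]. Speed limits (rad/s): [1.89, 1.89, 2.39, 2.39, 3.01, 3.01, 3.01].

### API

Orientations are given as a 3x3 rotation matrix whose columns are the frame's x, y, z axes.
In Python, from cell import r gives the robot as it stands.
- The arm moves only by the shell command python3 -m inch 'ROWS' [FORCE]. ROWS is JSON, one flat list of numbers, 7 for each row, row after row: the shift along the tool's x, y, z in m, then the turn, a rotation vector about the tool's x, y, z in rad, then the finger opening in m, from 0 to 0.0854. A call has 1 to 5 rows; each row is the pose to reach, as a shift and turn from the pose commanded when the call began, along the tool's axes at that moment; what a row does not reach only later rows make up. A row lasts 1/8 s, in which the tool goes at most 62.5 mm and 10.7 degrees, less where a joint would pass 70% of its speed; a pose out of reach is approached as far as the arm can. A call with a gripper value outside its range is refused whole. The fingers move at their own pace and stop on an object; FORCE is the grip in N (left out, the last holds). Time passes only in rows, so rows that repeat a pose let the fingers close. It gives the time, the measured TCP pose, the force and the opening at its end, in the units of the state.
- r.sense(): the state, without advancing time (a new reading comes with each control period).
- r.camera(name): name is "side" or "top" or "wrist"; returns the picture (400x640x3 uint8, blue, green, red); there is no depth.
- r.camera_model(name): a dict with "fx", "fy", "cx", "cy" (pixels), "pose" (4x4, takes a point from camera to world coordinates); the wrist camera has in their place "T_tool_cam" (4x4, takes a point from camera to tool coordinates, whose origin is the TCP and whose axes are the tool frame's). Camera axes: x right, y down, z forward; pixel columns grow to the right and rows downward; lengths in m; the calibration is good to about 2 mm. The wrist camera is an equidistant fisheye: a pixel r from the principal point sees the ray r / f radians off the axis. A picture is of the moment at which its call begins: read the wrist's pose just before it. camera_model takes no time and is no camera call.
- r.close_job(): hands the job in, once; it reports no verdict.
Trained networks look in the newest picture that a camera, given by its name, has taken for a name from the list of things; names that differ only in an ending like _2 or _b are one class to them, and where a whole thing is asked for, a point or a joint stands for the part that bears it (a point fixed in the world has none). Each returns a list of dicts, best first, with "score" (0 to 1); they miss things now and then, are a little off and sometimes report something else, mostly with a low value. They report only what shows in the picture. A call takes as long as a camera call.
- r.find_in(target, camera): "point" ([row, column] in pixels, amid what is visible of it).
- r.spot_point(target, camera): "point" ([row, column] in pixels: a listed point, or the origin of a listed thing).
The state is a dict: "clock": time; "joints": joint angles; "dq": joint speeds; "joint_torque": joint torques, N m; "tool_pos": TCP position; "tcp_rot": TCP orientation; "contact_force": force on the tool from outside, world axes, zero at the start; "torque": the same for the moment, N m; "gripper_width": finger opening in m.
Only numpy, scipy, OpenCV 4.12 (cv2) and the standard library are available. Lean on these libraries where they do the work, as an engineer would, in place of code of your own. Each camera call takes 0.05 s, during which the arm holds its last target. There are 200 camera calls.

### The job

Push the hinged service lid on top of the analyser module down with your fingertips until it is fully shut. Then set a fingertip in the slot of the round quarter-turn latch on the lid and turn it clockwise, seen from above, to its stop, so that the lid is locked. Grasp and lift nothing, and leave the bottle, beaker, jar and vial rack where they stand.

Things in the scene. Friction and masses are not known exactly. Their poses are not given: they have to be found in the camera images.
- module: White bench instrument housing, fixed, 340 (its x) x 360 (its y) x 110 mm high; its top has an opening that the lid covers. Origin: centre of its underside, on the bench; x points from the side with the dark strip (lid's free edge) to the hinge side, roughly away from the robot; z up.
- lid (a joint): Angle of the teal lid, rad: 0 fully shut, flat on the housing; grows as the free edge rises; starts 0.2 to 0.5. A stiff hinge keeps it where it is left; 1 to 5 N down near the free edge moves it. Plate 200 mm (hinge to free edge) x 240 wide x 8 thick.
- lid_hinge (a point): Midpoint of the lid's hinge line, at the lid's underside, level with the housing's top (110 mm above the bench), 90 mm along the housing's +x from its centre. The hinge line runs along the housing's y; the free edge lies 200 mm from it towards -x when shut. Its axes tilt with the lid (z is the lid's outward normal).
- lid_edge (a point): Middle of the lid's free edge, on its upper face, 200 mm from the hinge line; moves with the lid. A raised grey square bezel, 106 x 106 mm and 16 mm high, surrounds the latch dial, flush with its face, centred 135 mm from the hinge line and midway across; the lid is bare for 67 mm on both sides of it.
- latch (a joint): Turn of the latch dial, rad: 0 unlocked, pi/2 locked, hard stop at both ends; grows clockwise seen from above; starts 0 to 0.35. Stays where it is left; turning takes about 0.1 N m (5 N at 20 mm from the axis). Its cam tongue passes under the front lip of the opening only if the lid is shut.
- slot (a point): Centre of the latch dial's face at the mouth of its slot, 135 mm from the hinge, 134 mm above the bench when shut. Dial: aluminium, 88 mm across. Slot through its middle: 70 long, 36 wide, 13 deep, closed ends, black floor. y runs along the slot, z outwards; it turns with the dial. Unlocked: slot parallel to the hinge line; locked: square to it, in line with two dark bars on the bezel.
- bottle: Bystander: amber closed bottle, 72 mm across, 150 mm high, standing on the bench beside the housing on its +y side. Origin: centre of its underside. Loose.
- beaker: Bystander: clear plastic beaker, 68 mm across, 85 mm high, on the bench on the housing's +y side. Origin: centre of its underside. Loose.
- vial_rack: Bystander: white rack 100 x 40 mm with four small vials, 41 mm high in all, standing on the housing's top face beside the lid on its -y side. Origin: centre of its underside. Loose.
- jar: Bystander: white closed jar, 60 mm across, 70 mm high, on the bench on the housing's -y side. Origin: centre of its underside. Loose.

How it is judged:
On the way, in this order (a step that is already met when the one before it is completed fails the run):
1. the lid is pushed fully shut while the latch is still unlocked (value of joint lid below 0.03 rad and value of joint latch below 0.6 rad), for 0.2 s.
2. the latch is turned clockwise to its locked stop with the lid shut (value of joint lid below 0.03 rad and value of joint latch above 1.4 rad), for 0.2 s.
At the end, for the whole second after the job is handed in: The lid is shut (within 0.03 rad of flat), the latch is turned to within 0.17 rad of its locked stop, and the four bystanders stand at rest within 20 mm of where they began (all of step 2 and linear speed of each of bottle, beaker, jar, vial_rack below 0.02 m/s and distance of each of bottle, beaker, vial_rack, jar from where it was at the start of the episode below 0.02 m); the robot touches nothing.
It fails at once if a bystander is pushed, lifted or carried (moved more than 20 mm) (distance of any of bottle, beaker, vial_rack, jar from where it was at the start of the episode above 0.02 m).
It fails at once if the lid is lifted farther open instead of being pushed shut (beyond 0.56 rad) (value of joint lid above 0.56 rad).
It also fails if it takes over 51 s, if anything falls off the work surface, if the arm or the gripper's body presses on something with over 40 N, if the wrist force passes 120 N, or if a joint passes its speed limit or range.

## Working session

There is one attempt and no reset: what is moved stays moved. The work goes in short steps, Python scripts to look and compute and a shell command to move; the robot and the scene stay as the last step left them, time stands still between calls to the robot, and variables do not carry over. Pictures are saved under pics/ and viewed, about 8 in all and at most 12, crops included, and the job is handed in when it is done.

```bash
mkdir -p pics; ls
cat > h.py <<'E'
import numpy as np, cv2
from cell import r
def ray(cam,rc):
    m=r.camera_model(cam); P=np.array(m["pose"]); 
    d=np.array([(rc[1]-m["cx"])/m["fx"],(rc[0]-m["cy"])/m["fy"],1.]); d=P[:3,:3]@d
    return P[:3,3],d/np.linalg.norm(d)
def atz(cam,rc,z):
    o,d=ray(cam,rc); return o+d*(z-o[2])/d[2]
def tri(rays):
    A=np.zeros((3,3));b=np.zeros(3)
    for o,d in rays:
        M=np.eye(3)-np.outer(d,d);A+=M;b+=M@o
    p=np.linalg.solve(A,b); return p,[np.linalg.norm((np.eye(3)-np.outer(d,d))@(p-o)) for o,d in rays]
E
python3 - <<'E'
from h import *
s=r.sense();print({k:np.round(v,3).tolist() for k,v in s.items()})
ims=[]
for c in("side","top"):
    im=r.camera(c); ims.append(im); m=r.camera_model(c);print(c,np.round(m["pose"],3).tolist(),m["fx"])
    for t in("module","lid_hinge","lid_edge","slot","bottle","beaker","vial_rack","jar"):
        print(c,t,[(np.round(x["point"]).tolist(),round(x["score"],2)) for x in r.spot_point(t,c)[:2]])
cv2.imwrite("pics/side.png",ims[0]);cv2.imwrite("pics/top.png",ims[1])
E
```

```text
pics
{'clock': 0.0, 'joints': [-1.432, 0.427, 0.074, 1.607, -0.034, 1.111, -0.067], 'dq': [-0.004, 0.0, -0.001, -0.001, 0.002, -0.0, 0.0], 'joint_torque': [-0.002, -94.983, 3.76, -46.355, 0.019, 0.01, 0.0], 'tool_pos': [0.192, 0.647, 0.231], 'tcp_rot': [[0.285, 0.959, -0.0], [0.959, -0.285, -0.001], [-0.001, 0.0, -1.0]], 'contact_force': [0.196, -0.4, -0.348], 'torque': [-0.05, 0.018, 0.034], 'gripper_width': 0.085}
side [[0.883, -0.353, 0.309, 0.329], [-0.469, -0.671, 0.574, -0.42], [0.005, -0.651, -0.759, 0.707], [0.0, 0.0, 0.0, 1.0]] 384.4094465962165
side module [([247.0, 318.0], 0.8)]
side lid_hinge [([213.0, 366.0], 0.68)]
side lid_edge [([217.0, 264.0], 0.58)]
side slot [([204.0, 301.0], 0.96)]
side bottle []
side beaker [([246.0, 317.0], 0.69), ([187.0, 235.0], 0.64)]
side vial_rack [([282.0, 372.0], 0.82)]
side jar [([355.0, 352.0], 0.91)]
top [[-0.07, -0.971, 0.23, 0.365], [-0.998, 0.068, -0.017, 0.03], [0.001, -0.23, -0.973, 0.991], [0.0, 0.0, 0.0, 1.0]] 418.87994852324147
top module [([217.0, 334.0], 0.95)]
top lid_hinge [([168.0, 343.0], 0.7), ([219.0, 236.0], 0.49)]
top lid_edge []
top slot [([222.0, 340.0], 0.66)]
top bottle [([220.0, 236.0], 0.67)]
top beaker [([264.0, 224.0], 0.68)]
top vial_rack [([196.0, 410.0], 0.98)]
top jar [([230.0, 430.0], 0.64)]
```

View pics/side.png

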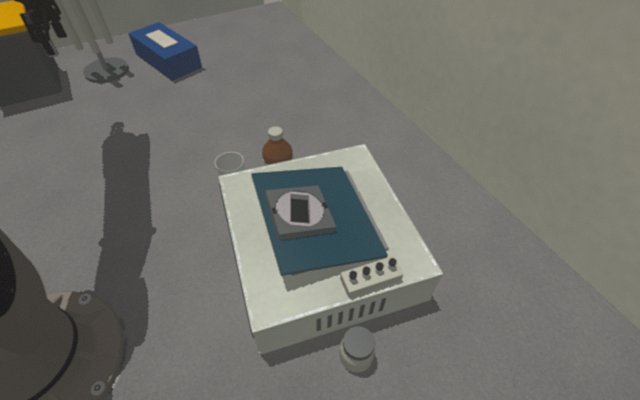

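View pics/top.png

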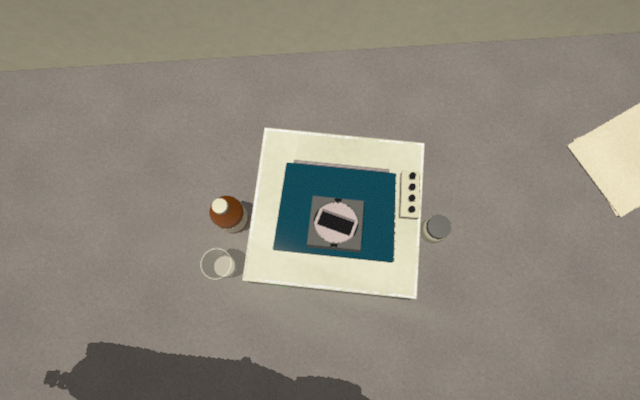

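The top view shows the housing corners at about (129,265), (143,424), (298,416) and (280,243), with the lid partly open. The slot is near (222,335), turned slightly clockwise. The side view shows the same layout, with the bottle and beaker on the far (+y) side and the jar and rack on the near side. Next I'll fit a model to the corners.

```bash
cat > fit.py <<'E'
from h import *
from scipy.optimize import least_squares
mod=[(.17,.18),(.17,-.18),(-.17,-.18),(-.17,.18)]  # far-left, far-right, near-right, near-left
top_m=[(129,265),(143,424),(298,416),(280,243)]
side_m=[(147,366),(272,440),(335,253),(175,220)]
lid=[(.0,.12),(0,-.12),(-.2,-.12),(-.2,.12)]
top_l=[None,None,(261,393),(249,274)]
side_l=[None,None,(272,283),(169,252)]
def proj(c,p):
    m=r.camera_model(c);P=np.linalg.inv(np.array(m["pose"]));q=P[:3,:3]@p+P[:3,3]
    return np.array([m["cy"]+m["fy"]*q[1]/q[2],m["cx"]+m["fx"]*q[0]/q[2]])
def T(v,x,y,z):
    c,s=np.cos(v[2]),np.sin(v[2]);return np.array([v[0]+c*x-s*y,v[1]+s*x+c*y,z])
def L(v,u,y,h): # u from hinge (neg toward edge), h above underside
    a=v[3];return T(v,.09+u*np.cos(a)+h*np.sin(a),y,.11-u*np.sin(a)+h*np.cos(a))
def f(v):
    e=[]
    for c,M,N,sl in(("top",top_m,top_l,(222,335.5)),("side",side_m,side_l,(209,300))):
        for (x,y),p in zip(mod,M): e+=list(proj(c,T(v,x,y,.11))-p)
        for (u,y),p in zip(lid,N):
            if p: e+=list(proj(c,L(v,u,y,.008))-p)
        e+=list(proj(c,L(v,-.135,0,.018))-sl)
    return np.array(e)
if __name__=="__main__":
    s=least_squares(f,[.65,0,0,.3],loss="soft_l1");v=s.x
    print(np.round(v,4));print(np.round(f(v),1).reshape(-1,2).tolist())
    print("slot",L(v,-.135,0,.024),"edge",L(v,-.2,0,.008), "shut slot",T(v,-.045,0,.134))
    im=r.camera("top")
    for a in(0,.15,.3,.45):
        print(a,[np.round(proj("top",L(v,-.135-k*np.sin(a)*.035,k*-.035*np.cos(a),.016))).tolist() for k in(1,-1)])
    x,y=335,222;cv2.imwrite("pics/slot.png",cv2.resize(im[y-35:y+35,x-40:x+40],None,fx=8,fy=8,interpolation=cv2.INTER_CUBIC))
    for n,c,p,z in(("bottle","top",(220,236),0),("beaker","top",(264,224),0),("jar","top",(230,430),0),("rack","top",(196,410),.11),("rack","side",(282,372),.11),("jar","side",(355,352),0)):print(n,atz(c,p,z).round(3))
E
python3 fit.py
```

```text
[ 0.5476 -0.0178 -0.173   0.2266]
[[-1.8, -0.6], [-0.3, 0.3], [0.5, 0.7], [0.1, -0.6], [-0.5, 0.8], [-1.0, -1.4], [-0.0, 0.5], [-3.4, -1.2], [1.6, 3.5], [-2.5, -0.3], [0.7, -1.4], [-0.0, -0.9], [1.6, -0.3], [-0.2, 0.4]]
slot [ 0.51196392 -0.01154595  0.16371627] edge [ 4.46029728e-01 -2.61065686e-05  1.62728535e-01] shut slot [ 0.50325277 -0.01002396  0.134     ]
0 [[224.0, 353.0], [221.0, 319.0]]
0.15 [[227.0, 353.0], [218.0, 319.0]]
0.3 [[229.0, 352.0], [216.0, 320.0]]
0.45 [[231.0, 351.0], [214.0, 321.0]]
bottle [0.56 0.22 0.  ]
beaker [0.457 0.251 0.   ]
jar [ 0.503 -0.242  0.   ]
rack [ 0.565 -0.178  0.11 ]
rack [ 0.564 -0.179  0.11 ]
jar [ 0.495 -0.241  0.   ]
```

View pics/slot.png

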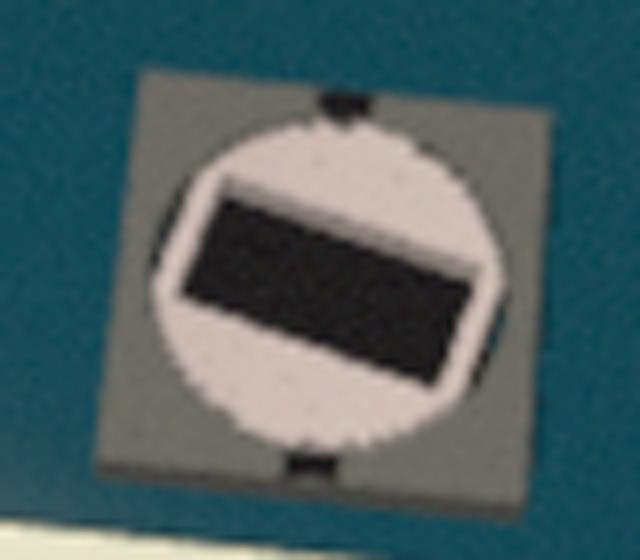

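The fit puts the housing at (0.548, -0.018), yaw -0.173, with the lid at about 0.23 and the latch at about 0.22 by slope. The slot crop shows its ends at (245,203) and (330,458), so it is slightly clockwise. I'll press the bare lid on the +y side, at about (0.4785, 0.0805), with shut fingers.

```bash
M='[-0.154,0.145,0,0,0,0,0, -0.154,0.145,0,0,0,0,0, -0.308,0.29,0,0,0,0,0, -0.308,0.29,0,0,0,0,0, -0.308,0.29,0,0,0,0,0]'; python3 -m inch '[-0.03,0.03,0,0,0,0,0, -0.07,0.07,0,0,0,0,0, -0.11,0.11,0,0,0,0,0, -0.15,0.145,0,0,0,0,0, -0.19,0.18,0,0,0,0,0]' 20; python3 -c "
from cell import r;print(r.hold_point_z)"
```

```text
clock: 1.58
tool_pos: [0.3113, 0.412, 0.2315]
tcp_rot: [[0.285, 0.959, 0.0], [0.959, -0.285, 0.0], [0.0, 0.0, -1.0]]
contact_force: [1.8, 0.8, 0.1]
gripper_width: -0.0001
0.0187
```

```bash
python3 -m inch '[-0.04,0.038,0,0,0,0,0, -0.08,0.076,0,0,0,0,0, -0.12,0.114,0,0,0,0,0, -0.16,0.152,0,0,0,0,0, -0.2,0.19,0,0,0,0,0]'; python3 -m inch '[-0.035,0.033,0,0,0,0,0, -0.072,0.066,0,0,0,0,0, -0.072,0.066,0.02,0,0,0,0, -0.072,0.066,0.045,0,0,0,0, -0.072,0.066,0.06,0,0,0,0]'
```

```text
clock: 2.2
tool_pos: [0.4365, 0.1662, 0.2317]
tcp_rot: [[0.285, 0.959, 0.001], [0.959, -0.285, 0.001], [0.001, 0.0, -1.0]]
contact_force: [1.0, 2.0, -0.1]
gripper_width: 0.0003
clock: 2.82
tool_pos: [0.4783, 0.0798, 0.1705]
tcp_rot: [[0.285, 0.959, -0.001], [0.959, -0.285, -0.0], [-0.0, -0.001, -1.0]]
contact_force: [-0.3, -0.5, 0.1]
gripper_width: -0.0002
```

Now about 12 mm above the lid; pressing down slowly.

```bash
python3 -m inch '[0,0,0.01,0,0,0,0, 0,0,0.02,0,0,0,0, 0,0,0.03,0,0,0,0, 0,0,0.04,0,0,0,0, 0,0,0.047,0,0,0,0]'; python3 -m inch '[0,0,0.003,0,0,0,0, 0,0,0.005,0,0,0,0, 0,0,0.006,0,0,0,0, 0,0,0.006,0,0,0,0]'
```

```text
clock: 3.45
tool_pos: [0.4784, 0.08, 0.1237]
tcp_rot: [[0.285, 0.959, -0.0], [0.959, -0.285, -0.0], [-0.0, -0.0, -1.0]]
contact_force: [-1.1, 0.6, 2.3]
gripper_width: -0.0
clock: 3.95
tool_pos: [0.4787, 0.0799, 0.1184]
tcp_rot: [[0.285, 0.959, 0.0], [0.959, -0.285, 0.0], [0.0, 0.0, -1.0]]
contact_force: [-0.5, 0.4, 0.6]
gripper_width: -0.0
```

```bash
python3 -m inch '[0,0,0.002,0,0,0,0, 0,0,0.003,0,0,0,0, 0,0,0.004,0,0,0,0, 0,0,0.004,0,0,0,0]'
```

```text
clock: 4.45
tool_pos: [0.4791, 0.0801, 0.1174]
tcp_rot: [[0.286, 0.958, 0.001], [0.958, -0.286, 0.003], [0.003, -0.0, -1.0]]
contact_force: [-28.4, -5.9, 82.2]
gripper_width: 0.0003
```

The lid has hit its seat: z is 0.117 and the force spiked. I'll lift off, move to where the slot is visible, and measure again.

```bash
python3 -m inch '[0,0,-0.01,0,0,0,0, 0,0,-0.05,0,0,0,0.03, 0.02,0,-0.08,0,0,0,0.03, 0.04,0,-0.08,0,0,0,0.03, 0.06,0,-0.08,0,0,0,0.03]'
cat > look.py <<'E'
from fit import *
import sys
tag=sys.argv[1];v=[.5476,-.0178,-.173,0.]
s=r.sense();print(s["tool_pos"],s["contact_force"],s["gripper_width"])
out=[]
for c in("top","side"):
    im=r.camera(c)
    for t in("slot","lid_edge"):print(c,t,[(np.round(x["point"],1).tolist(),round(x["score"],2)) for x in r.spot_point(t,c)[:1]])
    p=proj(c,T(v,-.045,0,.134));print("expected slot",p.round(1),"edge",proj(c,T(v,-.11,0,.118)).round(1))
    y,x=p.round().astype(int);out.append(cv2.resize(im[y-45:y+45,x-60:x+60],(600,450) if 0 else (400,300),interpolation=cv2.INTER_CUBIC))
    g=cv2.cvtColor(im,cv2.COLOR_BGR2GRAY);k=np.zeros_like(g);cv2.circle(k,(x,y),16 if c=="top" else 12,255,-1)
    b=((g<70)&(k>0)).astype(np.uint8);cn,_=cv2.findContours(b,0,2)
    if cn:
        q=max(cn,key=cv2.contourArea);(cx,cy),wh,_=cv2.minAreaRect(q)
        w=np.array([atz(c,(a[1],a[0]),.121)[:2] for a in cv2.boxPoints(cv2.minAreaRect(q))])
        print("slot floor world",atz(c,(cy,cx),.121).round(4));e=w[1]-w[0];f2=w[2]-w[1];l=e if np.linalg.norm(e)>np.linalg.norm(f2) else f2
        l=l*np.sign(l[1]);print("slot heading from +y cw",np.arctan2(l[0],l[1]).round(3),"lens",np.linalg.norm(e).round(4),np.linalg.norm(f2).round(4))
cv2.imwrite(f"pics/{tag}.png",np.hstack(out))
E
python3 look.py shut
```

```text
clock: 5.08
tool_pos: [0.4957, 0.1385, 0.1939]
tcp_rot: [[0.285, 0.959, -0.0], [0.959, -0.285, 0.0], [0.0, -0.0, -1.0]]
contact_force: [-0.3, -0.5, -0.3]
gripper_width: 0.0301
[0.4957185  0.13853052 0.193924  ] [-0.33326886 -0.45765228 -0.3157574 ] 0.030127527922145337
top slot [([227.4, 336.9], 0.79)]
top lid_edge [([258.9, 333.4], 0.84)]
expected slot [227.6 335.3] edge [259.7 332.1]
slot floor world [ 0.5043 -0.0099  0.121 ]
slot heading from +y cw 0.443 lens 0.0331 0.0665
side slot [([217.5, 293.8], 0.58)]
side lid_edge [([231.5, 263.5], 0.58)]
expected slot [217.8 297. ] edge [231.4 264.1]
slot floor world [ 0.505 -0.003  0.121]
slot heading from +y cw 0.465 lens 0.0334 0.0533
```

View pics/shut.png

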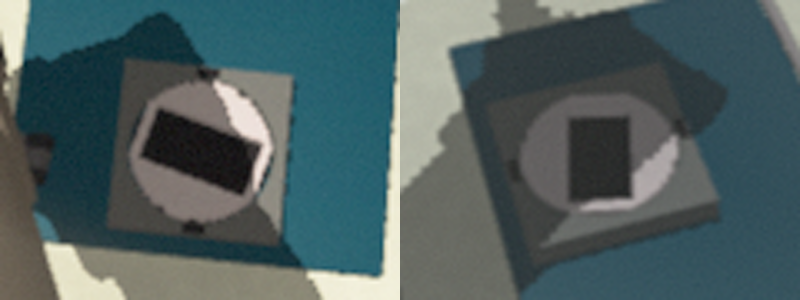

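The lid is shut: both edge points match the model within 1 px. The slot centre is about (0.504, -0.009), heading 0.45 clockwise of +y. I'll move over it with the fingers 30 mm open along the slot.

```bash
python3 -m inch '[-0.035,0.012,0,0,0,0.05,0.03, -0.07,0.025,0,0,0,0.1,0.03, -0.105,0.037,0,0,0,0.16,0.03, -0.139,0.05,0,0,0,0.16,0.03, -0.139,0.05,0.03,0,0,0.16,0.03]'; python3 -m inch '[0,0,0.01,0,0,0,0.03, 0,0,0.02,0,0,0,0.03, 0,0,0.024,0,0,0,0.03, 0,0,0.024,0,0,0,0.03]'; python3 look.py over
```

```text
clock: 6.0
tool_pos: [0.505, -0.0133, 0.1654]
tcp_rot: [[0.438, 0.899, 0.004], [0.899, -0.438, 0.0], [0.002, 0.003, -1.0]]
contact_force: [0.3, 1.1, -1.1]
gripper_width: 0.0298
clock: 6.5
tool_pos: [0.5041, -0.0098, 0.1404]
tcp_rot: [[0.434, 0.901, -0.0], [0.901, -0.434, -0.0], [-0.0, -0.0, -1.0]]
contact_force: [-0.3, 0.3, 0.4]
gripper_width: 0.0303
[ 0.50408184 -0.00983534  0.14041837] [-0.25332084  0.34253394  0.40124793] 0.030294975069091866
top slot []
top lid_edge []
expected slot [227.6 335.3] edge [259.7 332.1]
side slot [([215.5, 297.1], 0.65)]
side lid_edge [([232.0, 263.1], 0.66)]
expected slot [217.8 297. ] edge [231.4 264.1]
slot floor world [ 0.5061 -0.0009  0.121 ]
slot heading from +y cw 0.413 lens 0.0354 0.0584
```

Run:
```python
from h import *
s=r.sense();im=r.camera("wrist");cv2.imwrite("pics/wrist.png",im);m=r.camera_model("wrist");print({k:np.round(x,3).tolist() for k,x in m.items()})
print(r.spot_point("slot","wrist")[:1])
```

```text
{'fx': 309.707, 'fy': 309.707, 'cx': 319.537, 'cy': 195.215, 'T_tool_cam': [[1.0, -0.0, -0.0, 0.001], [0.0, 0.964, 0.265, -0.067], [0.0, -0.265, 0.964, -0.143], [0.0, 0.0, 0.0, 1.0]]}
[{'point': [236.4, 323.1], 'score': 0.55}]
```

View pics/wrist.png

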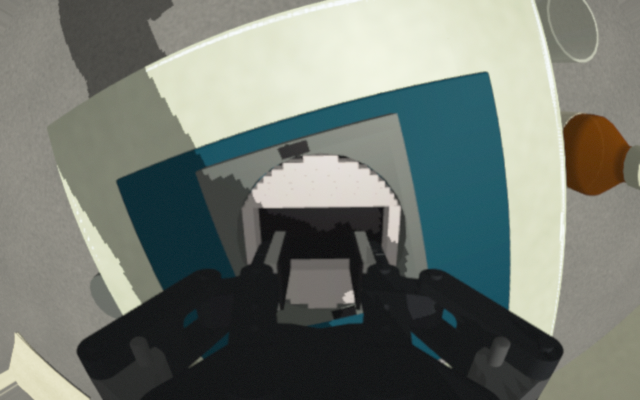

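In the wrist view the slot runs horizontally, columns 258-386, with its near edge at row 207. That makes it aligned with the fingers and centred to within 2 mm. Going down into it now.

```bash
python3 -m inch '[0,-0.0015,0.004,0,0,0,0.03, 0,-0.0015,0.008,0,0,0,0.03, 0,-0.0015,0.012,0,0,0,0.03, 0,-0.0015,0.014,0,0,0,0.03]'; python3 -m inch '[0,0,0.002,0,0,0,0.03, 0,0,0.003,0,0,0,0.03, 0,0,0.003,0,0,0,0.03]'
```

```text
clock: 7.4
tool_pos: [0.5025, -0.0094, 0.1259]
tcp_rot: [[0.434, 0.901, -0.001], [0.901, -0.434, -0.0], [-0.0, -0.0, -1.0]]
contact_force: [0.7, 0.4, -0.8]
gripper_width: 0.0303
clock: 7.78
tool_pos: [0.5027, -0.0094, 0.1233]
tcp_rot: [[0.434, 0.901, -0.0], [0.901, -0.434, -0.0], [-0.0, -0.0, -1.0]]
contact_force: [-0.2, 0.0, -0.4]
gripper_width: 0.0299
```

```bash
python3 -m inch '[0,0,0.001,0,0,0,0.03, 0,0,0.002,0,0,0,0.03, 0,0,0.003,0,0,0,0.03, 0,0,0.003,0,0,0,0.03]'
```

```text
clock: 8.28
tool_pos: [0.5027, -0.0094, 0.1206]
tcp_rot: [[0.434, 0.901, -0.0], [0.901, -0.434, 0.0], [0.0, -0.0, -1.0]]
contact_force: [-2.5, -0.2, 7.0]
gripper_width: 0.0298
```

Contact at 0.1206 fits the slot floor. I'll back off 1.5 mm and turn.

```bash
python3 -m inch '[0,0,-0.0015,0,0,0.1,0.03, 0,0,-0.0015,0,0,0.25,0.03, 0,0,-0.0015,0,0,0.4,0.03, 0,0,-0.0015,0,0,0.55,0.03, 0,0,-0.0015,0,0,0.7,0.03]'; python3 -c "
from h import *;s=r.sense();print(s['joints'],s['torque'])"
```

```text
clock: 8.9
tool_pos: [0.5025, -0.0091, 0.1218]
tcp_rot: [[0.914, 0.405, -0.0], [0.405, -0.914, 0.0], [-0.0, -0.0, -1.0]]
contact_force: [-0.9, 2.1, 1.1]
gripper_width: 0.0299
[-0.67588712  0.34345535  0.68213216  2.1192645  -0.30841915  0.77612018
  0.61798849] [0.44006031 0.3800756  0.0986369 ]
```

```bash
python3 -m inch '[0,0,0,0,0,0.15,0.03, 0,0,0,0,0,0.3,0.03, 0,0,0,0,0,0.45,0.03, 0,0,0,0,0,0.58,0.03, 0,0,0,0,0,0.65,0.03]'; python3 -c "
from h import *;s=r.sense();print(s['joints'],s['torque'],s['contact_force'])"
```

```text
clock: 9.52
tool_pos: [0.5024, -0.0087, 0.1217]
tcp_rot: [[0.974, -0.229, -0.001], [-0.229, -0.974, 0.001], [-0.001, -0.0, -1.0]]
contact_force: [-2.6, 4.0, 2.5]
gripper_width: 0.0297
[-0.80045368  0.39073852  0.84881016  2.124641   -0.41245429  0.79579209
  0.07612571] [0.83078111 0.55261113 0.12470088] [-2.61147875  4.02247012  2.45924264]
```

```bash
python3 -m inch '[0,0,0,0,0,0.05,0.03, 0,0,0,0,0,0.1,0.03, 0,0,0,0,0,0.1,0.03]'; python3 -c "
from h import *;s=r.sense();print(s['torque'],s['contact_force'])"; python3 -m inch '[0,0,0,0,0,0.05,0.03, 0,0,0,0,0,0.08,0.03, 0,0,0,0,0,0.08,0.03]'; python3 -c "
from h import *;s=r.sense();print(s['torque'],s['contact_force'])"
```

```text
clock: 9.9
tool_pos: [0.5024, -0.0087, 0.1217]
tcp_rot: [[0.947, -0.321, -0.001], [-0.321, -0.947, 0.0], [-0.001, -0.0, -1.0]]
contact_force: [-3.4, 4.7, 2.6]
gripper_width: 0.0302
[1.02659375 0.58219102 0.0248958 ] [-3.42503341  4.68875282  2.57793369]
clock: 10.28
tool_pos: [0.5024, -0.0086, 0.1217]
tcp_rot: [[0.918, -0.395, -0.001], [-0.395, -0.918, 0.001], [-0.001, -0.0, -1.0]]
contact_force: [-2.5, 4.8, 2.1]
gripper_width: 0.0302
[1.17127817 0.51114939 0.0926611 ] [-2.46377466  4.75973881  2.09450977]
```

```bash
for i in 1; do python3 -m inch '[0,0,0,0,0,0.05,0.03, 0,0,0,0,0,0.08,0.03, 0,0,0,0,0,0.08,0.03]'; done; python3 -c "
from h import *;s=r.sense();print(s['torque'],s['contact_force'])"; python3 -m inch '[0,0,0,0,0,0.04,0.03, 0,0,0,0,0,0.06,0.03, 0,0,0,0,0,0.06,0.03]'; python3 look.py turn
```

```text
clock: 10.65
tool_pos: [0.5024, -0.0086, 0.1217]
tcp_rot: [[0.884, -0.468, -0.001], [-0.468, -0.884, 0.001], [-0.001, -0.0, -1.0]]
contact_force: [-2.3, 5.5, 1.3]
gripper_width: 0.0302
[1.19520991 0.54157478 0.05289864] [-2.30095902  5.48552143  1.26893602]
clock: 11.02
tool_pos: [0.5025, -0.0086, 0.1217]
tcp_rot: [[0.854, -0.52, -0.001], [-0.52, -0.854, 0.001], [-0.001, -0.0, -1.0]]
contact_force: [-0.9, 6.1, 3.2]
gripper_width: 0.03
[ 0.50246994 -0.00861309  0.12171852] [-0.88589516  6.12950556  3.1638708 ] 0.02997932373451866
top slot []
top lid_edge []
expected slot [227.6 335.3] edge [259.7 332.1]
side slot [([216.0, 295.5], 0.84)]
side lid_edge [([229.2, 262.1], 0.64)]
expected slot [217.8 297. ] edge [231.4 264.1]
slot floor world [ 0.508  -0.0009  0.121 ]
slot heading from +y cw -1.311 lens 0.0445 0.0363
```

View pics/turn.png

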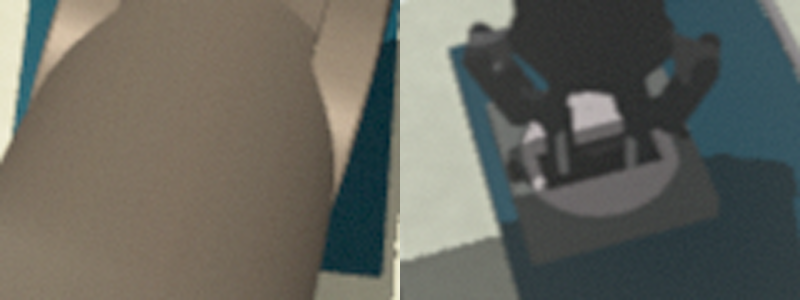

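The side crop shows the slot's long edge nearly parallel to the bezel side, so it is close to locked. I'll keep turning until the torque rises.

```bash
python3 -m inch '[0,0,0,0,0,0.04,0.03, 0,0,0,0,0,0.06,0.03, 0,0,0,0,0,0.06,0.03]'; python3 -c "
from h import *;s=r.sense();print(s['torque'],s['contact_force'])"; python3 -m inch '[0,0,0,0,0,0.03,0.03, 0,0,0,0,0,0.05,0.03, 0,0,0,0,0,0.05,0.03]'; python3 -c "
from h import *;s=r.sense();print(s['torque'],s['contact_force'])"
```

```text
clock: 11.7
tool_pos: [0.5028, -0.0085, 0.1218]
tcp_rot: [[0.822, -0.569, -0.0], [-0.569, -0.822, 0.001], [-0.0, -0.0, -1.0]]
contact_force: [-0.1, 5.5, 2.3]
gripper_width: 0.0299
[1.24170327 0.16412077 0.57552188] [-0.13669516  5.46140094  2.30114554]
clock: 12.08
tool_pos: [0.5033, -0.0086, 0.122]
tcp_rot: [[0.793, -0.609, 0.001], [-0.609, -0.793, 0.0], [0.001, -0.001, -1.0]]
contact_force: [3.0, 4.1, -0.1]
gripper_width: 0.0299
[ 1.20231208 -0.42641631  1.47631535] [ 2.95949822  4.09158447 -0.13800888]
```

The torque rose from 0.1 to 1.5 N m, so it's at the hard stop. I'll ease back within the slack, lift straight out, retreat and check.

```bash
python3 -m inch '[0,0,0,0,0,-0.1,0.03, 0,0,0,0,0,-0.2,0.03, 0,0,-0.01,0,0,-0.2,0.03, 0,0,-0.03,0,0,-0.2,0.03, 0,0,-0.08,0,0,-0.2,0.03]'; python3 -m inch '[0,0,-0.05,0,0,0,0.03, -0.02,-0.05,-0.08,0,0,0,0.03, -0.05,-0.1,-0.08,0,0,0,0.03, -0.08,-0.14,-0.08,0,0,0,0.03, -0.1,-0.17,-0.08,0,0,0,0.03]'; python3 look.py done
```

```text
clock: 12.7
tool_pos: [0.5018, -0.0098, 0.2021]
tcp_rot: [[0.896, -0.445, -0.003], [-0.445, -0.896, -0.002], [-0.002, 0.003, -1.0]]
contact_force: [0.6, 0.5, 1.0]
gripper_width: 0.0299
clock: 13.32
tool_pos: [0.4875, 0.1895, 0.2824]
tcp_rot: [[0.897, -0.443, 0.0], [-0.443, -0.897, 0.001], [-0.0, -0.001, -1.0]]
contact_force: [0.7, 0.3, 0.0]
gripper_width: 0.0302
[0.48750262 0.18948516 0.28239365] [0.72934189 0.2609488  0.01875869] 0.030200122800158383
top slot [([169.8, 339.3], 0.62)]
top lid_edge [([215.7, 332.5], 0.63)]
expected slot [227.6 335.3] edge [259.7 332.1]
slot floor world [ 0.5039 -0.0087  0.121 ]
slot heading from +y cw -1.408 lens 0.0661 0.0341
side slot [([216.9, 294.5], 0.79)]
side lid_edge [([229.3, 262.4], 0.61)]
expected slot [217.8 297. ] edge [231.4 264.1]
slot floor world [ 0.5063 -0.0038  0.121 ]
slot heading from +y cw -1.397 lens 0.0455 0.0242
```

View pics/done.png

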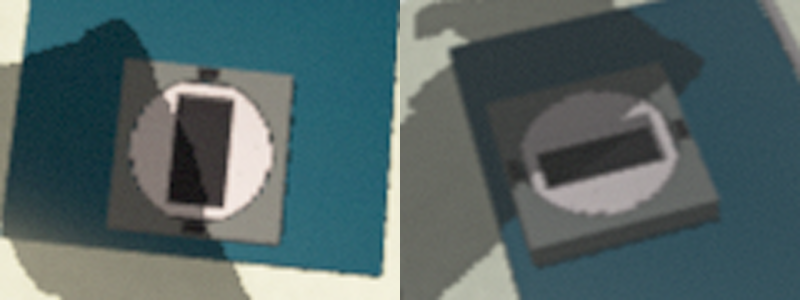

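The slot now lines up with the two dark bars: heading 1.734, against 1.744 expected when locked. The lid is flat. I'll check the bystanders and hand in.

Run:
```python
from h import *
for c in("top","side"):
    r.camera(c)
    for t in("bottle","beaker","vial_rack","jar"):print(c,t,[(np.round(x["point"]).tolist(),round(x["score"],2)) for x in r.spot_point(t,c)[:2]])
s=r.sense();print(s["contact_force"],s["clock"]);r.close_job()
```

```text
top bottle [([219.0, 237.0], 0.93)]
top beaker []
top vial_rack [([196.0, 410.0], 0.71)]
top jar [([229.0, 430.0], 0.64)]
side bottle [([231.0, 264.0], 0.7)]
side beaker [([186.0, 233.0], 0.86), ([231.0, 264.0], 0.52)]
side vial_rack [([281.0, 372.0], 0.6), ([186.0, 234.0], 0.36)]
side jar [([355.0, 356.0], 0.68)]
[ 0.83399408  0.40738278 -0.71601703] 14.125
the job is handed in; nothing more can be done
```

The lid is fully shut and the latch is turned clockwise to its locked stop. I handed the job in at 14.1 s of the 51 s allowed; it gave no verdict.

**Lid:** I pushed it shut with closed fingertips on the bare part of the lid, beside the bezel. When it seated, the force at the wrist reached about 82 N, under the 120 N limit but more than intended. With the lid shut, both detected lid-edge points matched the model to about 1 px.

**Latch:** I set both fingertips, 30 mm apart, in the slot and turned until the torque rose from 0.1 to 1.5 N m at the stop. After lifting out, the slot measured 1.734 rad, against 1.744 expected when locked, and it lines up with the two dark bars.

**Bystanders:** In the last pictures, the ones I could compare were within a few pixels of their first positions:
- **Vial rack and jar:** seen in both views.
- **Bottle:** checked in the top view only. A side detection at (231,264) is a false match on the lid edge.
- **Beaker:** checked in the side view only, as the top view did not detect it, probably because the arm was in the way.

**Disagreeing checks:** After the turn, the top view's network gave wrong points for the slot and lid edge, at rows 170 and 216. The picture itself and the slot measurement from it contradicted them, so I ignored them. The side view's points were 2 to 3 px off the model.

At hand-in the gripper was clear of everything, with a residual force reading under 1.5 N.

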